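Fit the double lid on the desk canister and raise the outer lid alone

ROBOT

A 7-joint arm with a two-finger parallel gripper is mounted at the origin on the work surface. World frame = base frame: x ahead of the robot, y to its left, z up, the work surface at z = 0. Lengths are in m, angles in rad, forces in N, time in s.
With the tool pointing down it reaches from about 0.35 to 0.9 m from the base axis. Payload 8.1 kg.
Tool frame: the origin (TCP) lies at the very end of the fingers, on their centre line; the grasp point (between the pads) lies 19 mm behind it (arm.tcp_to_grasp is the z of the grasp point in the tool frame, in m); z points along the fingers, y is the line along which they close (so a half turn about z gives the same grasp; the last joint's range is limited). The gripper opens to 92 mm and grips with 3 to 60 N. Pads are 19 mm wide; open, the fingers measure 130 mm over their backs; the gripper's body (75 mm by 190 mm) begins 47 mm behind the grasp point.
Start: joints at [1.194, 0.434, 0.025, 1.573, -0.012, 1.134, -0.075], TCP at [0.169, -0.602, 0.227] pointing down, gripper open.
Joint ranges: [-2.62, 2.62], [-0.44, 2.09], [-1.27, 1.32], [0.08, 2.57], [-1.32, 4.46], [0.12, 2], [-2.74, 2.74]. Speed limits (rad/s): [2.22, 2.22, 3.01, 3.01, 3.14, 3.14, 3.14].

INTERFACE

Orientations are given as a rotation vector (axis times angle).
In Python, from cell import readout, vision, sign_off, arm gives the robot as it stands. The module is installed in compiled form; this text tells all that it offers.
- The arm moves only by the shell command python3 -m creep 'ROWS' [FORCE]. ROWS is JSON, a list of rows, each a list of 5 numbers: the shift along the tool's x, y, z in units of 4 cm (1.0 is 4 cm), then the turn about the tool's z in units of 4 degrees (1.0 is 4 degrees), then the opening, from 0 (shut) to 1 (fully open). A call has 1 to 12 rows; each row shifts and turns the commanded pose from where the row before left it, along the tool's axes as they then stand; what a row does not reach is not made up. A row lasts 1/8 s, in which the tool goes at most 62.5 mm and 10.7 degrees, less where a joint would pass 70% of its speed; a pose out of reach is approached as far as the arm can. A call with a number of a shift or a turn outside -1 to 1 is refused whole. A call with a gripper value outside its range is refused whole. The fingers move at their own pace and stop on an object; FORCE is the grip in N (left out, the last holds). Time passes only in rows, so rows that do not move let the fingers close. It gives the time, the measured TCP pose, the force, the opening and the grip force at its end, in the units of the state.
- readout.observe(): the state, without advancing time (a new reading comes with each control period).
- vision.get_image(name): name is "scene" or "side" or "wrist"; returns a dict with "pixels" (420x560x3 uint8, blue, green, red), "z_map" (420x560 float32, m along the optical axis (not along the pixel's ray), 0 where there is no reading), "camera_matrix" (3x3 intrinsics, pixels), "position" and "rotation" of the camera in the world. Camera axes: x right, y up, looking along -z (the intrinsics and any distortion apply to the point x, -y, -z); pixel columns grow to the right and rows downward; lengths in m; the calibration is good to about 2 mm. A picture is of the moment at which its call begins.
- sign_off(): hands the job in; it is judged then, once.
The state is a dict: "clock": time; "joints": joint angles; "dq": joint speeds; "joint_efforts": joint torques, N m; "position": TCP position; "ee_rot": TCP orientation; "force": force on the tool from outside, world axes, zero at the start; "ft_torque": the same for the moment, N m; "width": opening from 0.0 (shut) to 1.0 (fully open); "gripper_force": force on a finger pad.
Only numpy, scipy, OpenCV 4.12 (cv2) and the standard library are available. Lean on these libraries where they do the work, as an engineer would, in place of code of your own. Each camera call takes 0.05 s, during which the arm holds its last target. There are 200 camera calls.

TASK

Take the double lid by the wooden knob of its inner lid, so that both lids come up together, and lower it as one onto the open canister until the inner lid is fully seated in the mouth; do not drop it. Then let go of the knob and lift only the outer lid off, so that the inner lid stays seated and its seal can be inspected. Finish while holding the outer lid still and level straight above the canister, with its rim well clear of the knob (1 to 10 cm above it); do not shove or tip the canister and leave the other things on the desk alone.

Things in the scene. Friction and masses are not known exactly. Their poses are not given: they have to be found in the camera images.
- canister: Open-topped brushed steel coffee canister, loose, 0.8 kg or so, standing upright on the desk (z = 0). Outside diameter 100 mm, height 110 mm, wall 4 mm, so the mouth is 92 mm wide; the dark fill inside ends 50 mm below the rim. Origin: centre of its underside; z up along its axis.
- inner_lid: Inner lid, loose, ~0.16 kg. Plug d 86 mm, 16 high (lowest 5 tapered to d 78); steel flange d 98, 4 thick, rests on the canister's rim; light-wood knob, a post d 20 from 20 to 75 mm above the origin. Origin: centre of the plug's underside, z up the axis. Starts on the desk inside the outer lid; lifting the knob carries both. Seated, its origin is 94 mm above the canister's; plug play 3 mm all round.
- outer_lid: Outer lid, loose steel, ~0.14 kg. Skirt d 118 outside, 112 inside, 18 mm deep; plate top 21 mm above the origin; on it a tube collar to grip, d 38 outside, 26 inside, from 21 to 45 mm. The knob stands 28 mm out of the collar. Origin: centre of the skirt's lower edge, z up the axis. Just rests on the inner lid's flange, origin 2 mm above that lid's; lifts off freely, play 3 mm at the knob, 6 mm at the canister.
- mug: Bystander: blue ceramic mug with a handle, 80 mm across, 88 mm high. Origin: centre of its underside.
- pen_pot: Bystander: white round pot with pens, 76 mm across, pens up to 170 mm high. Origin: centre of its underside.
- horse: Bystander: small brass horse on a dark wooden plinth of 110 x 60 mm, 135 mm high. Origin: centre of its underside.
Things that resemble listed ones, but are neither listed nor needed, are in the scene too. Leave any blue or purple look-alike of the outer_lid alone.

How it is judged:
On the way, in this order (a step that is already met when the one before it is completed fails the run):
1. both lids are lifted off the desk together, still nested (height (world z) of inner_lid above 0.05 m and z of outer_lid in the frame of inner_lid between -0.004 and 0.008 m and horizontal distance between outer_lid and inner_lid below 0.01 m), for 0.2 s.
2. the nested lids sit on the canister, inner lid fully seated, and the knob is let go (z of inner_lid in the frame of canister between 0.09 and 0.098 m and horizontal distance between inner_lid and canister below 0.008 m and angle between the z axis of inner_lid and the z axis of canister, either way round below 0.05 rad and z of outer_lid in the frame of inner_lid between -0.004 and 0.008 m and horizontal distance between outer_lid and inner_lid below 0.01 m and angle between canister's own z axis and vertical below 0.06 rad and contact force between inner_lid and the fingers below 0.1 N), for 0.2 s.
At the end, for the whole second after the job is handed in: Outer lid gripped, still, level within 0.2 rad, within 30 mm of the canister's axis, its lower edge 5 to 115 mm above the knob, touching nothing else; inner lid untouched and seated in the upright canister (within 4 mm of its seated height, 8 mm of its axis, 0.05 rad) (z of inner_lid in the frame of canister between 0.09 and 0.098 m and horizontal distance between inner_lid and canister below 0.008 m and angle between the z axis of inner_lid and the z axis of canister, either way round below 0.05 rad and angle between canister's own z axis and vertical below 0.06 rad and z of outer_lid in the frame of canister between 0.174 and 0.284 m and horizontal distance between outer_lid and canister below 0.03 m and angle between outer_lid's own z axis and vertical below 0.2 rad and linear speed of outer_lid below 0.03 m/s and contact force between outer_lid and the fingers above 0.5 N and contact force between outer_lid and inner_lid below 0.05 N and contact force between outer_lid and canister below 0.05 N and contact force between each of inner_lid, canister and the arm below 0.1 N and contact force between inner_lid and the fingers below 0.1 N and linear speed of inner_lid below 0.02 m/s); the arm keeps its last pose, push and grip.
It fails at once if the inner lid is out of its seat on the canister while the outer lid is apart from it ((z of outer_lid in the frame of inner_lid above 0.014 m or horizontal distance between outer_lid and inner_lid above 0.03 m) and (z of inner_lid in the frame of canister above 0.1 m or z of inner_lid in the frame of canister below 0.088 m or horizontal distance between inner_lid and canister above 0.012 m)).
It fails at once if a lid is dropped (falls freely faster than 0.35 m/s) (contact force between each of inner_lid, outer_lid and the fingers below 0.02 N and linear speed of any of inner_lid, outer_lid above 0.35 m/s).
It fails at once if the canister is shifted by more than 30 mm or tipped (distance of canister from where it was at the start of the episode above 0.03 m or angle between canister's own z axis and vertical above 0.2 rad).
It fails at once if the mug, pen pot or horse is moved by more than 20 mm or tipped ((distance of mug from where it was at the start of the episode above 0.02 m or angle between mug's own z axis and vertical above 0.3 rad) or (distance of pen_pot from where it was at the start of the episode above 0.02 m or angle between pen_pot's own z axis and vertical above 0.3 rad) or (distance of horse from where it was at the start of the episode above 0.02 m or angle between horse's own z axis and vertical above 0.3 rad)).
It also fails if it takes over 69 s, if anything falls off the work surface, if the arm or the gripper's body presses on something with over 40 N, if the wrist force passes 120 N, or if a joint passes its speed limit or range.

## Working session

There is one attempt and no reset: what is moved stays moved. The work goes in short steps, Python scripts to look and compute and a shell command to move; the robot and the scene stay as the last step left them, time stands still between calls to the robot, and variables do not carry over. Pictures are saved under pics/ and viewed, at most 10 in all, crops included, and the job is handed in when it is done.

```bash
mkdir -p pics; cat > h.py <<'E'
import numpy as np,cv2
from cell import readout,vision,arm
from scipy.spatial.transform import Rotation as R
def get(n,name):
    im=vision.get_image(n); cv2.imwrite('pics/'+name+'.png',im['pixels']); np.savez('pics/'+name+'.npz',**im); return im
def pts(im):
    K=np.array(im['camera_matrix']);z=im['z_map'];v,u=np.mgrid[:z.shape[0],:z.shape[1]]
    P=np.stack([(u-K[0,2])/K[0,0]*z,-(v-K[1,2])/K[1,1]*z,-z],-1)
    rot=np.array(im['rotation']); rot=rot if rot.shape==(3,3) else R.from_rotvec(rot).as_matrix()
    return P@rot.T+np.array(im['position'])
def circ(p): # algebraic circle fit xy
    A=np.c_[2*p[:,:2],np.ones(len(p))];c=np.linalg.lstsq(A,(p[:,:2]**2).sum(1),rcond=None)[0]
    return c[0],c[1],np.sqrt(c[2]+c[0]**2+c[1]**2)
E
python3 - <<'E'
from h import *
s=readout.observe();print(s, arm.tcp_to_grasp)
a=get('scene','s0');b=get('side','d0')
for i in(a,b):print(i['camera_matrix'],i['position'],i['rotation'],[k for k in i])
cv2.imwrite('pics/sd0.png',cv2.resize(np.vstack([a['pixels'],b['pixels']]),None,fx=.71,fy=.71))
E
```

```text
{'clock': 0.0, 'joints': array([ 1.19441261,  0.43523679,  0.02496495,  1.57411176, -0.01158021,
        1.13399348, -0.07503678]), 'dq': array([ 1.65681717e-04, -3.55113448e-04, -9.64987013e-05,  1.18317778e-03,
       -2.11261506e-03,  5.39883083e-04, -3.71782573e-04]), 'joint_efforts': array([-1.53773173e-03, -6.67863607e+01,  9.84358191e-01, -3.14468944e+01,
       -6.05731783e-02,  4.29044443e-02,  2.25053691e-04]), 'position': array([ 0.16878673, -0.60123768,  0.22593064]), 'ee_rot': array([-3.11065550e+00, -4.28517552e-01,  5.91113238e-04]), 'force': array([-0.223069  , -0.92370045, -0.71343086]), 'ft_torque': array([-0.04092823, -0.07541398,  0.01066913]), 'gripper_force': 0.0, 'width': 1.0010713445823003} -0.0188
[[385.94815019   0.         283.86974745]
 [  0.         385.94815019 212.60163246]
 [  0.           0.           1.        ]] [0.86830925 0.46635937 0.76083026] [0.24846538 0.81451582 2.48370847] ['pixels', 'z_map', 'camera_matrix', 'position', 'rotation']
[[402.63852181   0.         274.11564793]
 [  0.         402.63852181 220.91768985]
 [  0.           0.           1.        ]] [0.48920571 0.94742368 0.61799624] [ 0.0825739  -1.48874425 -2.67148948] ['pixels', 'z_map', 'camera_matrix', 'position', 'rotation']
```

View pics/s0.png

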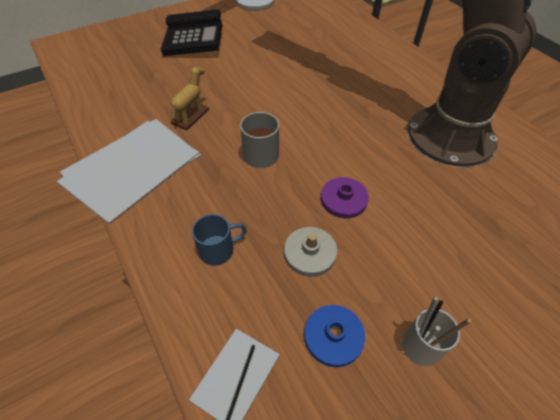

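View pics/d0.png

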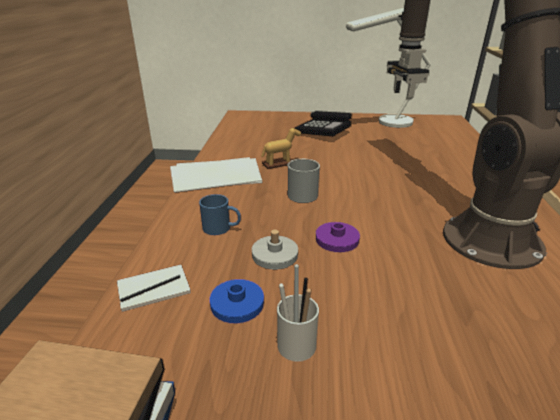

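The scene view shows the canister at (260,140), the steel double lid at (311,248) with its wooden knob at (312,238), the mug at (214,240), the purple lid at (345,196) and the blue one at (334,334). The side view agrees: canister (303,180), lid (275,250).

```bash
cat >> h.py <<'E'
def near(P,c,r,z0,z1):
    m=(np.hypot(P[...,0]-c[0],P[...,1]-c[1])<r)&(P[...,2]>z0)&(P[...,2]<z1); return P[m]
def ld(n): return dict(np.load('pics/'+n+'.npz'))
E
python3 - <<'E'
from h import *
for n,pc,pl,pm,pp in(('s0',(140,260),(248,311),(240,214),(196,345)),('d0',(170,303),(250,275),(215,215),(238,338))):
    im=ld(n);P=pts(im)
    for nm,q in(('can',pc),('lid',pl),('mug',pm),('pur',pp)): print(n,nm,P[q].round(3))
    for nm,q,z0,z1 in(('can rim',pc,.104,.116),('outer plate',pl,.015,.03),('collar',pl,.038,.05),('knob',pl,.066,.082),('mug',pm,.08,.095)):
        N=near(P,P[q],.09,z0,z1)
        if len(N)<5: print(nm,len(N));continue
        c=circ(N); print(nm,len(N),np.round(c,4),'mid',((N.min(0)+N.max(0))/2).round(4),'ext',np.ptp(N,0).round(3),'med',np.median(N,0).round(4))
E
```

```text
s0 can [ 0.54  -0.165  0.103]
s0 lid [0.583 0.131 0.046]
s0 mug [ 0.747 -0.021  0.006]
s0 pur [0.426 0.047 0.036]
can rim 163 [ 0.5181 -0.2093  0.0475] mid [ 0.5177 -0.2065  0.1079] ext [0.1   0.093 0.008] med [ 0.5374 -0.1821  0.1086]
outer plate 1663 [0.576  0.1198 0.0449] mid [0.5758 0.1194 0.0225] ext [0.117 0.117 0.015] med [0.5836 0.1288 0.0229]
collar 136 [0.5764 0.1202 0.0156] mid [0.5764 0.1193 0.0439] ext [0.037 0.039 0.012] med [0.5829 0.1271 0.0458]
knob 74 [0.5767 0.1213 0.0073] mid [0.5765 0.1208 0.0718] ext [0.019 0.019 0.012] med [0.5771 0.1218 0.0743]
mug 317 [0.7549 0.0028 0.0378] mid [0.7547 0.0024 0.0859] ext [0.079 0.08  0.012] med [0.755  0.0049 0.0865]
d0 can [ 0.517 -0.254  0.071]
d0 lid [0.571 0.137 0.03 ]
d0 mug [0.742 0.038 0.063]
d0 pur [0.412 0.059 0.023]
can rim 129 [ 0.5143 -0.2088  0.0478] mid [ 0.5154 -0.2144  0.1088] ext [0.097 0.099 0.01 ] med [ 0.5184 -0.2324  0.1085]
outer plate 915 [0.5727 0.1231 0.0451] mid [0.573  0.1217 0.0225] ext [0.117 0.117 0.015] med [0.5697 0.1375 0.0237]
collar 104 [0.5727 0.1214 0.0156] mid [0.5724 0.1225 0.044 ] ext [0.036 0.035 0.012] med [0.5709 0.1301 0.0463]
knob 52 [0.5729 0.1222 0.0076] mid [0.5732 0.1225 0.072 ] ext [0.018 0.023 0.011] med [0.5728 0.1249 0.0741]
mug 204 [0.7518 0.0036 0.0377] mid [0.7518 0.003  0.0854] ext [0.079 0.083 0.011] med [0.7506 0.0062 0.0859]
```

```bash
python3 -m creep '[[0,0,0,0.98,1],[0,0,0,0.98,1],[0,0,0,0.98,1],[0,0,0,0.98,1],[0,0,0,0,1]]' 20
cat >> h.py <<'E'
def togo(t):
    s=readout.observe();M=R.from_rotvec(s['ee_rot']).as_matrix()
    print('t',s['clock'],'pos',s['position'].round(4),'tilt/axes',M[:,0].round(3),M[:,2].round(3),'w',s['width'],'gf',s['gripper_force'],'F',s['force'].round(2))
    print('units to go',(M.T@(np.array(t)-s['position'])/.04).round(3))
E
python3 -c "
from h import *
togo([.5745,.121,.2])"
```

```text
clock: 0.72
position: [0.169, -0.6015, 0.2263]
ee_rot: [-3.141, -0.001, 0.001]
force: [0.6, 0.5, 0.9]
width: 1.002
gripper_force: 0.0
t 0.725 pos [ 0.169  -0.6015  0.2263] tilt/axes [ 1.     0.001 -0.   ] [-0.     0.001 -1.   ] w 1.0021243972290201 gf 0.0 F [0.65 0.53 0.89]
units to go [ 10.148 -18.056   0.668]
```

```bash
python3 -m creep '[[0.3,-0.5,0,0,1],[0.5,-0.9,0,0,1],[0.5,-0.9,0,0,1],[0.5,-0.9,0,0,1],[0.5,-0.9,0,0,1],[0.5,-0.9,0,0,1],[0.5,-0.9,0,0,1],[0.5,-0.9,0,0,1],[0.5,-0.9,0,0,1],[0.5,-0.9,0,0,1],[0.5,-0.9,0,0,1],[0.5,-0.9,0,0,1]]'
python3 -m creep '[[0.5,-0.9,0,0,1],[0.5,-0.9,0,0,1],[0.5,-0.9,0,0,1],[0.5,-0.9,0,0,1],[0.5,-0.9,0,0,1],[0.5,-0.9,0,0,1],[0.5,-0.9,0,0,1],[0.5,-0.9,0,0,1],[0.3,-0.4,0,0,1],[0,0,0,0,1],[0,0,0,0,1]]'
python3 - <<'E'
from h import *
togo([.5745,.121,.13])
get('wrist','w1')
im=ld('w1');P=pts(im)
c=(.5745,.121)
for nm,z0,z1,r in(('plate',.015,.03,.07),('collar',.038,.05,.03),('knob',.066,.082,.02)):
    N=near(P,c,r,z0,z1)
    if len(N)>5: print(nm,len(N),np.round(circ(N),4),'mid',((N.min(0)+N.max(0))/2).round(4),'ext',np.ptp(N,0).round(3))
E
```

```text
clock: 2.22
position: [0.4014, -0.1846, 0.2268]
ee_rot: [3.141, 0.003, 0.0]
force: [-0.1, -0.4, 0.1]
width: 0.999
gripper_force: 0.0
clock: 3.6
position: [0.5726, 0.1166, 0.2265]
ee_rot: [3.14, -0.002, -0.001]
force: [-0.9, 1.1, 0.1]
width: 1.0
gripper_force: 0.0
t 3.6 pos [0.5726 0.1166 0.2265] tilt/axes [ 1.    -0.001 -0.001] [-0.001 -0.001 -1.   ] w 0.999989767765019 gf 0.0 F [-0.93  1.12  0.11]
units to go [ 0.049 -0.114  2.413]
plate 6347 [0.5754 0.1193 0.0438] mid [0.5754 0.1193 0.0228] ext [0.116 0.117 0.014]
collar 445 [0.575  0.1193 0.016 ] mid [0.5756 0.1193 0.0438] ext [0.037 0.037 0.011]
knob 288 [0.5757 0.1201 0.0071] mid [0.5753 0.1202 0.0716] ext [0.02  0.019 0.011]
```

View pics/w1.png

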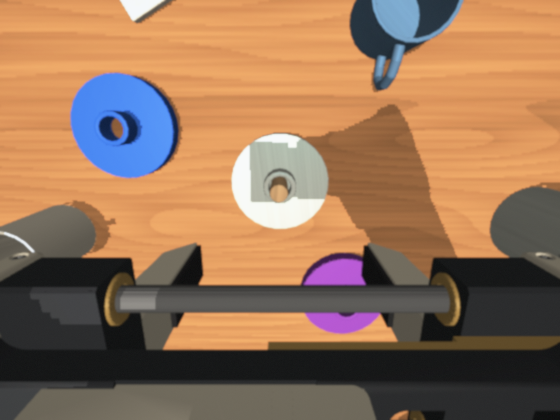

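The wrist view shows the lid centred at (280,185), with its knob between the fingers' columns, and gives it as (0.575, 0.120). That agrees with the other two cameras, so I'm descending.

```bash
python3 -m creep '[[0.06,-0.085,0.4,0,1],[0,0,0.6,0,1],[0,0,0.6,0,1],[0,0,0.6,0,1],[0,0,0.6,0,1],[0,0,0.5,0,1],[0,0,0.4,0,1],[0,0,0.3,0,1],[0,0,0.2,0,1],[0,0,0.1,0,1],[0,0,0,0,1],[0,0,0,0,1]]'
python3 -c "
from h import *
togo([.575,.12,.051])"
```

```text
clock: 5.15
position: [0.5757, 0.1218, 0.0552]
ee_rot: [-3.141, -0.0, -0.001]
force: [0.3, -0.4, -0.0]
width: 1.0
gripper_force: 0.0
t 5.15 pos [0.5757 0.1218 0.0552] tilt/axes [1.    0.    0.001] [ 0.001  0.    -1.   ] w 0.9996912465451271 gf 0.0 F [ 0.28 -0.38 -0.03]
units to go [-0.017  0.045  0.105]
```

```bash
python3 -m creep '[[-0.02,0.04,0.1,0,1],[0,0,0,0,1],[0,0,0,0,0.5],[0,0,0,0,0.3],[0,0,0,0,0.1],[0,0,0,0,0.1],[0,0,0,0,0.1],[0,0,0,0,0.1],[0,0,0,0,0.1]]' 25
python3 -c "
from h import *
togo([.575,.12,.051])"
```

```text
clock: 6.28
position: [0.5745, 0.1201, 0.0507]
ee_rot: [3.142, 0.0, -0.0]
force: [-0.2, -0.0, 0.5]
width: 0.291
gripper_force: 0.0
t 6.275 pos [0.5745 0.1201 0.0507] tilt/axes [ 1.  0. -0.] [-0. -0. -1.] w 0.2913577993074502 gf 0.0 F [-0.19 -0.    0.46]
units to go [ 0.012  0.001 -0.007]
```

```bash
python3 -m creep '[[0,0,0,0,0],[0,0,0,0,0],[0,0,0,0,0],[0,0,0,0,0],[0,0,0,0,0],[0,0,0,0,0]]' 30
python3 -c "
from h import *
togo([.575,.12,.051])"
```

```text
clock: 7.02
position: [0.5745, 0.12, 0.0507]
ee_rot: [3.141, 0.0, -0.0]
force: [-0.4, -1.2, 0.9]
width: 0.209
gripper_force: 30.0
t 7.025 pos [0.5745 0.12   0.0507] tilt/axes [ 1.  0. -0.] [-0. -0. -1.] w 0.20867839762682436 gf 29.99994456768036 F [-0.39 -1.18  0.86]
units to go [ 0.011  0.001 -0.008]
```

```bash
python3 -m creep '[[0,0,-0.1,0,0],[0,0,-0.2,0,0],[0,0,-0.4,0,0],[0,0,-0.5,0,0],[0,0,-0.5,0,0],[0,0,-0.5,0,0],[0,0,-0.5,0,0],[0,0,-0.5,0,0],[0,0,-0.5,0,0],[0,0,-0.3,0,0],[0,0,-0.2,0,0],[0,0,-0.1,0,0]]'
python3 -m creep '[[0,0,0,0,0],[0,0,0,0,0],[0,0,0,0,0]]'
python3 - <<'E'
from h import *
togo([.516,-.209,.22])
p=readout.observe()['position'];dz=p[2]-.0507
for n in('scene','side'):
    im=get(n,n+'2');P=pts(im)
    for nm,z0,z1,r in(('plate',.019,.027,.07),('collar',.04,.05,.03)):
        N=near(P,p,r,z0+dz,z1+dz)
        if len(N)>5: print(n,nm,len(N),'mid-tcp',((N.min(0)+N.max(0))/2-p).round(4),'ext',np.ptp(N,0).round(3),'medz-dz',np.median(N[:,2])-dz)
    N=near(P,(.516,-.209),.07,.104,.116);print('can',len(N),np.round(circ(N),4))
E
```

```text
clock: 8.52
position: [0.5744, 0.12, 0.223]
ee_rot: [3.141, 0.0, -0.0]
force: [0.3, 0.1, -2.8]
width: 0.211
gripper_force: 30.0
clock: 8.9
position: [0.5743, 0.12, 0.2222]
ee_rot: [3.141, 0.0, -0.001]
force: [-0.2, 0.2, -3.4]
width: 0.207
gripper_force: 30.0
t 8.9 pos [0.5743 0.12   0.2222] tilt/axes [ 1.     0.    -0.001] [-0.001 -0.    -1.   ] w 0.2066846838074109 gf 29.999472498893738 F [-0.18  0.22 -3.39]
units to go [-1.459  8.226  0.059]
scene plate 1531 mid-tcp [ 0.0079 -0.001  -0.0277] ext [0.103 0.117 0.008] medz-dz 0.022775852786434764
scene collar 109 mid-tcp [ 0.0058  0.002  -0.0061] ext [0.027 0.031 0.009] medz-dz 0.045500068362831686
can 214 [ 0.5177 -0.2097  0.0479]
side plate 813 mid-tcp [-0.0008  0.0023 -0.0277] ext [0.116 0.114 0.008] medz-dz 0.023749485542306742
side collar 94 mid-tcp [-0.0019  0.0016 -0.0058] ext [0.035 0.038 0.009] medz-dz 0.04627979865946036
can 169 [ 0.5143 -0.2087  0.048 ]
```

View pics/side2.png

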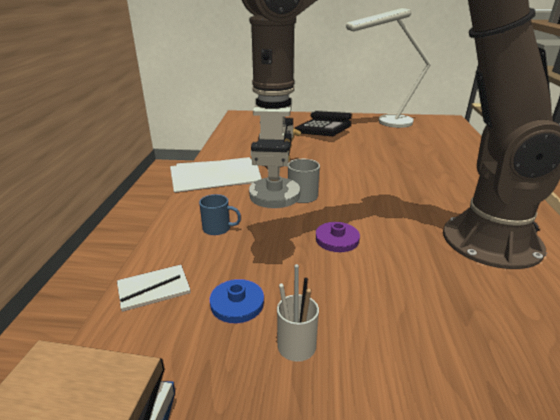

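The lids came up together, still nested and level; the held lid is at (274,190) in the side view. Next I move over the canister.

```bash
python3 -m creep '[[-0.04,0.26,0,0,0],[-0.1,0.5,0,0,0],[-0.15,0.9,0,0,0],[-0.15,0.9,0,0,0],[-0.15,0.9,0,0,0],[-0.15,0.9,0,0,0],[-0.15,0.9,0,0,0],[-0.15,0.9,0,0,0],[-0.15,0.9,0,0,0],[-0.15,0.6,0,0,0],[-0.1,0.4,0,0,0],[-0.08,0.2,0,0,0]]'
python3 -m creep '[[0,0,0,0,0],[0,0,0,0,0],[0,0,0,0,0],[0,0,0,0,0]]'
cat >> h.py <<'E'
def rel(tag):
    p=readout.observe()['position'];dz=p[2]-.0507
    for n in('scene','side'):
        im=get(n,n+tag);P=pts(im)
        N=near(P,p,.075,.0195+dz,.0265+dz);C=near(P,(.516,-.209),.07,.104,.116)
        for nm,Q in(('plate',N),('can',C)):
            if len(Q)>20: print(n,nm,len(Q),'mid',((Q.min(0)+Q.max(0))/2).round(4),'ext',np.ptp(Q,0).round(3),'circ',np.round(circ(Q),4))
E
python3 - <<'E'
from h import *
togo([.5157,-.2105,.18]); rel('3')
E
```

```text
clock: 10.5
position: [0.5131, -0.2116, 0.2228]
ee_rot: [3.141, -0.002, -0.0]
force: [-0.3, -0.1, -3.7]
width: 0.209
gripper_force: 30.0
clock: 11.0
position: [0.514, -0.2097, 0.2227]
ee_rot: [-3.141, -0.002, -0.0]
force: [-1.1, -0.3, -4.1]
width: 0.208
gripper_force: 30.0
t 11.0 pos [ 0.514  -0.2097  0.2227] tilt/axes [1.    0.001 0.   ] [ 0.  0. -1.] w 0.20799655761087266 gf 29.99946266412735 F [-1.11 -0.3  -4.14]
units to go [0.043 0.019 1.069]
scene plate 969 mid [ 0.5158 -0.2098  0.1951] ext [0.116 0.118 0.007] circ [ 0.5162 -0.209   0.044 ]
scene can 165 mid [ 0.5174 -0.2081  0.108 ] ext [0.1   0.095 0.008] circ [ 0.5178 -0.2094  0.0476]
side plate 391 mid [ 0.512  -0.2066  0.1949] ext [0.116 0.117 0.007] circ [ 0.512  -0.2063  0.0446]
side can 161 mid [ 0.5154 -0.2109  0.1085] ext [0.097 0.105 0.009] circ [ 0.5145 -0.2091  0.0481]
```

View pics/side3.png

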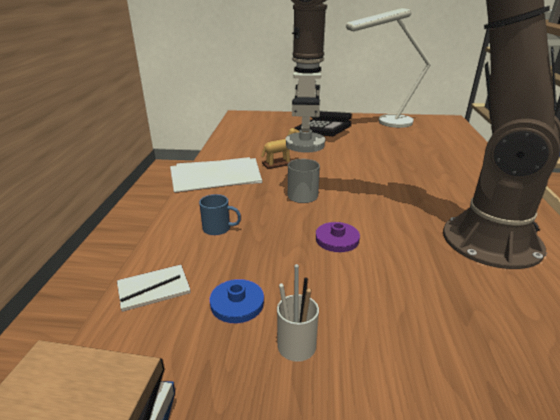

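The lid is poised over the canister, at (305,142) above (303,180). It needs about +2 mm in x and -1 mm in y.

```bash
python3 -m creep '[[0.04,0.03,0.1,0,0],[0,0,0.3,0,0],[0,0,0.4,0,0],[0,0,0.3,0,0],[0,0,0.2,0,0],[0,0,0.1,0,0],[0,0,0,0,0],[0,0,0,0,0],[0,0,0,0,0]]'
python3 - <<'E'
from h import *
togo([.5157,-.2107,.1447]); rel('4')
E
```

```text
clock: 12.22
position: [0.5156, -0.2116, 0.1671]
ee_rot: [3.141, 0.0, 0.001]
force: [0.2, -0.1, -3.8]
width: 0.209
gripper_force: 30.0
t 12.225 pos [ 0.5156 -0.2116  0.1671] tilt/axes [1.    0.    0.001] [ 0.001 -0.    -1.   ] w 0.2094568858844229 gf 29.999565482139587 F [ 0.19 -0.13 -3.82]
units to go [ 0.002 -0.023  0.561]
scene plate 894 mid [ 0.5174 -0.2115  0.1393] ext [0.115 0.118 0.007] circ [ 0.5184 -0.2103  0.0435]
scene can 65 mid [ 0.5318 -0.1788  0.1084] ext [0.069 0.04  0.009] circ [ 0.5176 -0.2092  0.0482]
side plate 388 mid [ 0.5139 -0.2078  0.1394] ext [0.114 0.113 0.007] circ [ 0.5135 -0.2084  0.0447]
side can 79 mid [ 0.5148 -0.1778  0.1083] ext [0.095 0.042 0.008] circ [ 0.5148 -0.2081  0.0475]
```

```bash
python3 -m creep '[[0,-0.02,0.05,0,0],[0,0,0.06,0,0],[0,0,0.06,0,0],[0,0,0.06,0,0],[0,0,0.06,0,0],[0,0,0.06,0,0],[0,0,0.06,0,0],[0,0,0.06,0,0],[0,0,0.03,0,0],[0,0,0,0,0],[0,0,0,0,0]]'
python3 -c "
from h import *
togo([.5157,-.2107,.1447])"
```

```text
clock: 13.7
position: [0.5154, -0.2107, 0.1468]
ee_rot: [3.141, 0.0, 0.0]
force: [0.9, 1.1, -3.4]
width: 0.211
gripper_force: 30.0
t 13.7 pos [ 0.5154 -0.2107  0.1468] tilt/axes [1. 0. 0.] [ 0. -0. -1.] w 0.21099297939438713 gf 29.999460875988007 F [ 0.95  1.1  -3.38]
units to go [ 0.007 -0.001  0.053]
```

```bash
python3 -m creep '[[0,0,0.02,0,0],[0,0,0.02,0,0],[0,0,0.01,0,0],[0,0,0,0,0],[0,0,0,0,0],[0,0,0,0,0]]'
python3 -c "
from h import *
togo([.5157,-.2107,.1447])"
```

```text
clock: 14.45
position: [0.5154, -0.2107, 0.1447]
ee_rot: [3.142, 0.0, -0.0]
force: [1.4, 0.6, -3.7]
width: 0.208
gripper_force: 30.0
t 14.45 pos [ 0.5154 -0.2107  0.1447] tilt/axes [ 1.  0. -0.] [-0. -0. -1.] w 0.20752747465100238 gf 29.999513626098633 F [ 1.35  0.61 -3.74]
units to go [ 0.009 -0.001  0.001]
```

```bash
python3 -m creep '[[0,0,0.02,0,0],[0,0,0,0,0],[0,0,0.01,0,0],[0,0,0,0,0],[0,0,0,0,0]]'
python3 -c "
from h import *
togo([.5157,-.2107,.1447])"
```

```text
clock: 15.08
position: [0.5155, -0.2108, 0.1446]
ee_rot: [3.141, -0.0, 0.001]
force: [-4.9, 0.6, 9.4]
width: 0.211
gripper_force: 30.0
t 15.075 pos [ 0.5155 -0.2108  0.1446] tilt/axes [ 1.    -0.     0.001] [ 0.001 -0.    -1.   ] w 0.21080333489227618 gf 30.00194102525711 F [-4.88  0.63  9.35]
units to go [ 0.005 -0.001 -0.001]
```

```bash
python3 -m creep '[[0,0,-0.02,0,0],[0,0,0,0,0],[0,0,0,0,0.3],[0,0,0,0,0.4],[0,0,0,0,0.5],[0,0,0,0,0.6],[0,0,0,0,0.7],[0,0,0,0,0.7],[0,0,0,0,0.7],[0,0,0,0,0.7]]'
python3 - <<'E'
from h import *
togo([.5157,-.2107,.1205]); rel('5')
w=get('wrist','w5');P=pts(w)
for nm,z0,z1,r in(('collar',.134,.145,.03),('knob',.16,.174,.02)):
    N=near(P,(.516,-.21),r,z0,z1)
    if len(N)>5: print(nm,len(N),np.round(circ(N),4),'mid',((N.min(0)+N.max(0))/2).round(4),'ext',np.ptp(N,0).round(3))
E
```

```text
clock: 16.32
position: [0.5153, -0.2108, 0.1443]
ee_rot: [3.141, 0.0, 0.0]
force: [-1.4, -0.7, -0.3]
width: 0.697
gripper_force: 0.0
t 16.325 pos [ 0.5153 -0.2108  0.1443] tilt/axes [1. 0. 0.] [ 0. -0. -1.] w 0.6971765885394517 gf 0.0 F [-1.36 -0.72 -0.27]
units to go [ 0.009 -0.002  0.596]
scene plate 835 mid [ 0.5172 -0.2103  0.1167] ext [0.116 0.118 0.007] circ [ 0.5174 -0.2101  0.0444]
scene can 437 mid [ 0.5171 -0.2099  0.11  ] ext [0.116 0.118 0.012] circ [ 0.5194 -0.2061  0.0476]
side plate 399 mid [ 0.5127 -0.2077  0.1166] ext [0.115 0.114 0.007] circ [ 0.5135 -0.2077  0.0448]
side can 162 mid [ 0.5139 -0.2073  0.11  ] ext [0.117 0.115 0.012] circ [ 0.5145 -0.2072  0.0547]
collar 1607 [ 0.5166 -0.2117  0.0152] mid [ 0.5177 -0.2117  0.1395] ext [0.034 0.037 0.011]
knob 882 [ 0.5188 -0.2108  0.0063] mid [ 0.5202 -0.2108  0.1657] ext [0.011 0.02  0.011]
```

View pics/scene5.png

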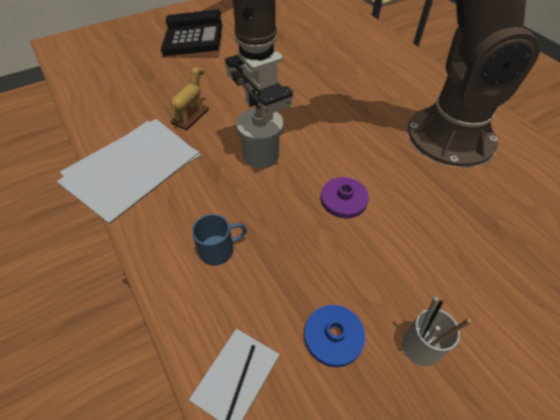

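View pics/w5.png

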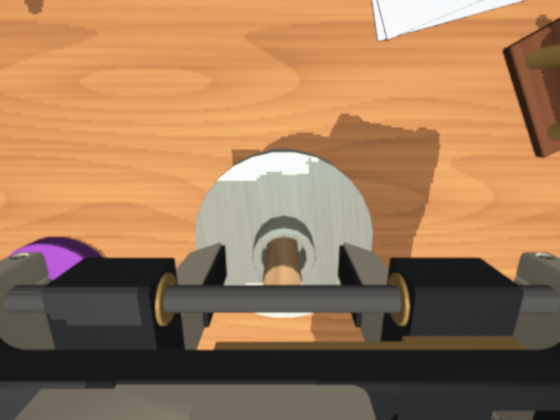

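The scene view shows both lids seated on the canister at (260,125) with the gripper open. In the wrist view the collar at (284,250) and knob at (283,265) are concentric and midway between the fingers. Next I lower onto the collar and grip it.

```bash
python3 -m creep '[[0.01,0,0.1,0,0.7],[0,0,0.2,0,0.7],[0,0,0.15,0,0.7],[0,0,0.1,0,0.7],[0,0,0.04,0,0.7],[0,0,0,0,0.7],[0,0,0,0,0.7]]'
python3 -c "
from h import *
togo([.5155,-.2108,.1205])"
```

```text
clock: 17.35
position: [0.5159, -0.2108, 0.1209]
ee_rot: [3.141, -0.0, 0.001]
force: [-0.4, 1.1, -0.2]
width: 0.697
gripper_force: 0.0
t 17.35 pos [ 0.5159 -0.2108  0.1209] tilt/axes [ 1. -0.  0.] [ 0. -0. -1.] w 0.6971671197346623 gf 0.0 F [-0.43  1.13 -0.17]
units to go [-0.01   0.     0.011]
```

```bash
python3 -m creep '[[0,0,0,0,0.6],[0,0,0,0,0.5],[0,0,0,0,0.45],[0,0,0,0,0.4],[0,0,0,0,0.35],[0,0,0,0,0.3],[0,0,0,0,0.3],[0,0,0,0,0.3],[0,0,0,0,0.3],[0,0,0,0,0.3]]' 20
python3 -m creep '[[0,0,-0.02,0,0.3],[0,0,-0.04,0,0.3],[0,0,-0.06,0,0.3],[0,0,-0.08,0,0.3],[0,0,-0.1,0,0.3],[0,0,0,0,0.3],[0,0,0,0,0.3]]'
python3 - <<'E'
from h import *
togo([.5155,-.2108,.1205]);get('side','d6')
E
```

```text
clock: 18.6
position: [0.5158, -0.2108, 0.1207]
ee_rot: [3.141, -0.0, 0.0]
force: [-0.5, -2.5, 0.2]
width: 0.399
gripper_force: 20.0
clock: 19.48
position: [0.5157, -0.2107, 0.1327]
ee_rot: [3.142, 0.0, -0.0]
force: [0.3, -0.3, -1.3]
width: 0.407
gripper_force: 20.0
t 19.475 pos [ 0.5157 -0.2107  0.1327] tilt/axes [ 1.  0. -0.] [-0. -0. -1.] w 0.40683508270201024 gf 19.999708207324147 F [ 0.29 -0.27 -1.31]
units to go [-0.005  0.002  0.306]
```

Load is 1.3 N, so only the outer lid is lifting. I'll carry on.

```bash
python3 -m creep '[[0,0,-0.1,0,0.3],[0,0,-0.2,0,0.3],[0,0,-0.3,0,0.3],[0,0,-0.4,0,0.3],[0,0,-0.4,0,0.3],[0,0,-0.4,0,0.3],[0,0,-0.4,0,0.3],[0,0,-0.3,0,0.3],[0,0,-0.2,0,0.3],[0,0,-0.1,0,0.3],[0,0,0,0,0.3],[0,0,0,0,0.3]]'
python3 -m creep '[[0,0,0,0,0.3],[0,0,0,0,0.3],[0,0,0,0,0.3],[0,0,0,0,0.3]]'
python3 - <<'E'
from h import *
togo([.5155,-.2108,.2447])
for n in('scene','side'):
    im=get(n,n+'7');P=pts(im)
    for nm,z0,z1,r in(('flange',.109,.119,.06),('knob',.155,.175,.03),('plate',.236,.246,.07)):
        N=near(P,(.5157,-.2108),r,z0,z1)
        if len(N)>5: print(n,nm,len(N),'mid',((N.min(0)+N.max(0))/2).round(4),'ext',np.ptp(N,0).round(3),N[:,2].max())
a=ld('side7')['pixels'];b=ld('scene7')['pixels']
cv2.imwrite('pics/fin.png',np.hstack([cv2.resize(a[80:230,230:380],(400,400)),cv2.resize(b[30:180,180:330],(400,400))]))
E
```

```text
clock: 21.02
position: [0.5155, -0.2107, 0.2442]
ee_rot: [-3.141, -0.0, 0.001]
force: [-0.6, 0.3, -1.2]
width: 0.401
gripper_force: 20.0
clock: 21.52
position: [0.5157, -0.2107, 0.2447]
ee_rot: [3.142, 0.0, -0.0]
force: [0.4, 0.2, -0.8]
width: 0.401
gripper_force: 20.0
t 21.525 pos [ 0.5157 -0.2107  0.2447] tilt/axes [ 1.  0. -0.] [-0. -0. -1.] w 0.40060765867166387 gf 19.999726256355643 F [ 0.41  0.23 -0.82]
units to go [-0.006  0.001  0.001]
scene flange 752 mid [ 0.5178 -0.2102  0.1139] ext [0.101 0.099 0.01 ] 0.11880109785734128
scene knob 65 mid [ 0.5176 -0.21    0.1628] ext [0.018 0.021 0.015] 0.17033437172006138
scene plate 951 mid [ 0.5159 -0.2095  0.241 ] ext [0.119 0.119 0.01 ] 0.24598257730589268
side flange 334 mid [ 0.5154 -0.2088  0.1137] ext [0.096 0.099 0.009] 0.11834260150550435
side knob 37 mid [ 0.5136 -0.205   0.1636] ext [0.016 0.015 0.017] 0.17191250300283895
side plate 396 mid [ 0.5137 -0.2055  0.2409] ext [0.115 0.113 0.009] 0.24556528726247068
```

View pics/fin.png

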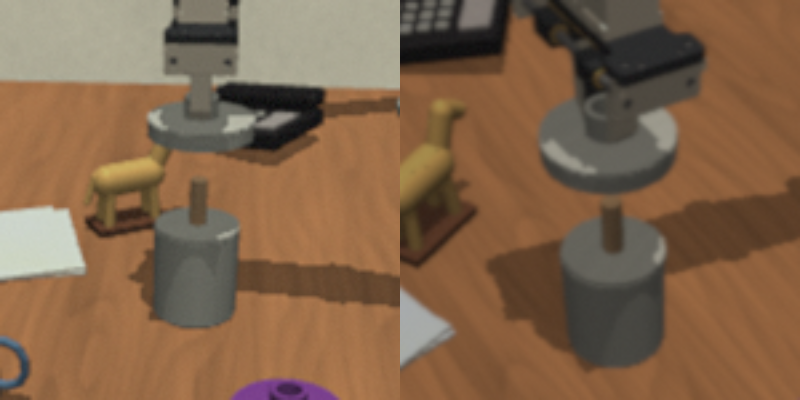

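The inner lid is seated on the upright canister, its knob at (198,200) in the left crop. The outer lid is held level above it at (203,125), with its rim about 5 cm clear.

```bash
python3 -c "
from cell import sign_off
print(sign_off())"
```

```text
the job is handed in; nothing more can be done
None
```

The job is handed in: the inner lid is seated in the upright canister and the outer lid is held level about 5 cm above its knob, at about 21.6 s of the 69 s allowed; the hand-in gave no verdict.

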